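Switch on the bench scale, change its unit and tare the bowl

ROBOT

A 7-joint arm with a two-finger parallel gripper is mounted at the origin on the work surface. World frame = base frame: x ahead of the robot, y to its left, z up, the work surface at z = 0. Lengths are in m, angles in rad, forces in N, time in s.
With the tool pointing down it reaches from about 0.425 to 0.925 m from the base axis. Payload 6.8 kg.
Tool frame: the origin (TCP) lies midway between the tips of the shut fingers; the grasp point (between the pads) lies 19 mm behind it; z points along the fingers, y is the line along which they close (so a half turn about z gives the same grasp; the last joint's range is limited). The gripper opens to 85 mm and grips with 20 to 120 N. Pads are 22 mm wide; open, the fingers measure 114 mm over their backs; the gripper's body (76 mm by 85 mm) begins 54 mm behind the grasp point. The pads swing forward as they close: fully open they stand 13 mm farther back than shut.
Start: joints at [1.239, 0.477, 0.022, 1.555, -0.011, 1.109, -0.083], TCP at [0.15, -0.658, 0.231] pointing down, gripper open.
Joint ranges: [-2.96, 2.96], [-0.34, 2.1], [-1.41, 1.46], [0.24, 2.44], [-1.37, 4.51], [0.17, 1.92], [-2.96, 2.96]. Speed limits (rad/s): [2.39, 2.39, 3.14, 3.14, 3.14, 3.14, 3.14].

INTERFACE

Orientations are given as a unit quaternion [w, x, y, z].
In Python, from station import bot gives the robot as it stands.
- The arm moves only by the tool jog_arm, never from a script. Its argument "rows" is a list of rows, each an object of numbers: "fingers": the finger opening in mm, from 0 to 85.4; "x", "y", "z": the shift along the tool's x, y, z in mm; "ax", "ay", "az": the turn, a rotation vector about the tool's x, y, z in degrees. A call has exactly 8 rows; each row shifts and turns the commanded pose from where the row before left it, along the tool's axes as they then stand; what a row does not reach is not made up. A row lasts 1/10 s, in which the tool goes at most 50 mm and 8.59 degrees, less where a joint would pass 70% of its speed; a pose out of reach is approached as far as the arm can. A call with a gripper value outside its range is refused whole. The fingers move at their own pace and stop on an object; "force" is the grip in N (left out, the last holds). Time passes only in rows, so rows that do not move let the fingers close, or fill a call up. It gives the time, the measured TCP pose, the force, the opening and the grip force at its end, in the units of the state.
- bot.get_obs(): the state, without advancing time (a new reading comes with each control period).
- bot.read_camera(name): name is "side" or "top"; returns a dict with "pixels" (384x512x3 uint8, red, green, blue), "vertical_fov" (degrees; the focal length in pixels is half the picture's height over the tangent of half this angle, whatever the lens; pixels are square), "cx", "cy" (the principal point, pixels), "world_from_camera" (4x4, takes a point from camera to world coordinates). Camera axes: x right, y down, z forward; pixel columns grow to the right and rows downward; lengths in m; the calibration is good to about 2 mm. A picture is of the moment at which its call begins. There is no depth.
- bot.hand_in(): hands the job in; it is judged then, once.
The state is a dict: "t": time; "q": joint angles; "joint_vel": joint speeds; "joint_torque": joint torques, N m; "eef_pos": TCP position; "tool_rot": TCP orientation; "contact_force": force on the tool from outside, world axes, zero at the start; "torque": the same for the moment, N m; "gripper_width": opening from 0.0 (shut) to 1.0 (fully open); "grasp_force": force on a finger pad.
Only numpy, scipy, OpenCV 4.12 (cv2) and the standard library are available. Lean on these libraries where they do the work, as an engineer would, in place of code of your own. Each camera call takes 0.05 s, during which the arm holds its last target. There are 200 camera calls.

TASK

Get the bench scale ready for weighing glaze into the white bowl that already stands on it: switch it on by pushing the raised, white-marked end of the red rocker fully down, then press the yellow unit key fully down and let it come up, then hold the blue tare key fully down for two seconds and let go. It is all done by pushing with the closed fingertips; leave the grey key alone and the rocker on. Do not touch the steel pan or the bowl, which would spoil the tare, nor shift the mould, the jar or the green apple beside the scale.

Things in the scene. Friction and masses are not known exactly. Their poses are not given: they have to be found in the camera images.
- scale: White bench scale, fixed, 290 deep (its x, front to back) by 280 wide (its y, to the left for the operator in front), turned up to 0.45 rad. Origin: centre of its underside. Its front 100 mm is a dark panel rising 12 degrees to the back, 40 to 61 mm above the bench. A row 29 mm up the slope holds, in the scale's y: red rocker +100, yellow key +35, grey key -25, blue key -85 mm.
- pan: Brushed steel weighing pan of the scale, 186 (x) by 244 (y) by 6 mm, its top 74 mm above the bench, from x = -45 to +141 mm in the scale's frame. Its origin and axes are those of the scale.
- power (a joint): Red rocker (mains), 36 mm long across the scale, 24 wide, shaped as a shallow V hinged at its middle. 0 rad: off, outer end (scale's left) raised; 0.32: on, outer half flat, 4.5 mm off the panel, inner end raised. No spring: stays where left; friction takes 2 to 3 N at 12 mm from the hinge. Fingers reaching past the V onto the inner half block it.
- power_on_end (a point): Surface of the rocker's outer, white-marked half (raised when off), 14 mm from the hinge, 4 mm from its outer end: push here, along the panel's normal. Off it stands 9 mm off the panel, on 4.5 mm. When off its axes are the panel's: x up the slope, y to the scale's left, z the outward normal.
- unit_key (a joint): Travel of the yellow key: 0 m up, 0.004 m fully down. Spring return, about 1 N to start and 4 N fully down.
- unit_key_top (a point): Centre of the top face of the yellow unit key, a cap 24 (up the slope) by 34 mm (across), standing 6 mm off the panel when up. Axes: x up the slope, y to the scale's left, z the outward normal of the panel; it is pressed along -z.
- tare_key (a joint): Travel of the blue key: 0 m up, 0.004 m fully down. Spring return, about 1 N to start and 4 N fully down.
- tare_key_top (a point): Centre of the top face of the blue tare key, of the same size and axes as the yellow key.
- hold_key (a joint): Travel of the grey key between the yellow and the blue one, of the same size and spring: not to be pressed.
- bowl: White ceramic bowl, 124 mm wide at the rim and 55 mm high, loose on the pan. Origin: centre of its underside, z up.
- mould: Closed two-part plaster mould with two black rubber bands, 96 x 90 x 104 mm high, loose on the bench. Origin: centre of its underside.
- glaze_jar: Green glass jar with a white cap, 80 mm wide, 100 mm high, loose on the bench. Origin: centre of its underside.
- apple: Small green glazed apple with a stem, 66 mm wide, 63 mm high, loose on the bench. Origin: centre of its underside.
There are look-alikes about, which are no part of the job. What is shaped like the mould but pink is not meant.

How it is judged:
By the outcome, as a careful person would: the job done as asked, in the order asked, and still so for the second after the job is handed in, with the robot touching nothing.
It also fails if it takes over 45 s, if anything falls off the work surface, if the arm or the gripper's body presses on something with over 40 N, if the wrist force passes 120 N, or if a joint passes its speed limit or range.

## Working session

There is one attempt and no reset: what is moved stays moved. The work goes in short steps, Python scripts to look and compute and a tool call to move; the robot and the scene stay as the last step left them, time stands still between calls to the robot, and variables do not carry over. Pictures are saved under pics/ and viewed, at most 10 in all, crops included, and the job is handed in when it is done.

Besides the shell and the picture viewer there is one more tool, called after "Emit:" as name(argument=value, ...), one argument or row to a line, values as JSON. jog_arm: Moves the arm, as the interface text tells. Its arguments: {"type":"object","properties":{"rows":{"type":"array","items":{"type":"object","properties":{"fingers":{"type":"number"},"x":{"type":"number"},"y":{"type":"number"},"z":{"type":"number"},"ax":{"type":"number"},"ay":{"type":"number"},"az":{"type":"number"}}}},"force":{"type":"number"}},"required":["rows"]}

```bash
mkdir -p pics; python3 - <<'E'
from station import bot
import cv2,numpy as np
o=bot.get_obs();print({k:np.round(v,3) for k,v in o.items()})
for n in ("top","side"):
    c=bot.read_camera(n);cv2.imwrite(f"pics/{n}0.png",cv2.resize(c["pixels"][:,:,::-1],(800,600),interpolation=cv2.INTER_CUBIC))
    np.savez(f"{n}0.npz",**c);print(n,c["vertical_fov"],c["cx"],c["cy"],np.round(c["world_from_camera"],3))
E
```

```text
{'t': np.float64(0.0), 'q': array([ 1.239,  0.478,  0.022,  1.556, -0.011,  1.109, -0.083]), 'joint_vel': array([ 0.002, -0.   ,  0.   ,  0.001,  0.001,  0.002, -0.001]), 'joint_torque': array([ 1.0000e-03, -5.9646e+01,  1.6090e+00, -2.8119e+01,  1.3000e-02,
        9.0000e-03,  0.0000e+00]), 'eef_pos': array([ 0.15 , -0.658,  0.23 ]), 'tool_rot': array([-0.001,  0.994,  0.112, -0.   ]), 'contact_force': array([ 0.534, -0.786,  0.273]), 'torque': array([0.004, 0.035, 0.016]), 'grasp_force': np.float64(0.0), 'gripper_width': np.float64(1.0)}
top 53.988460655807174 254.0705304057285 189.70860837498148 [[-0.003 -0.999  0.046  0.499]
 [-1.     0.003  0.011  0.044]
 [-0.011 -0.046 -0.999  0.978]
 [ 0.     0.     0.     1.   ]]
side 45.84874697901849 255.5302471407672 195.9651508884377 [[-0.981 -0.15   0.119  0.407]
 [-0.191  0.704 -0.684  0.956]
 [ 0.019 -0.694 -0.72   1.01 ]
 [ 0.     0.     0.     1.   ]]
```

View pics/top0.png

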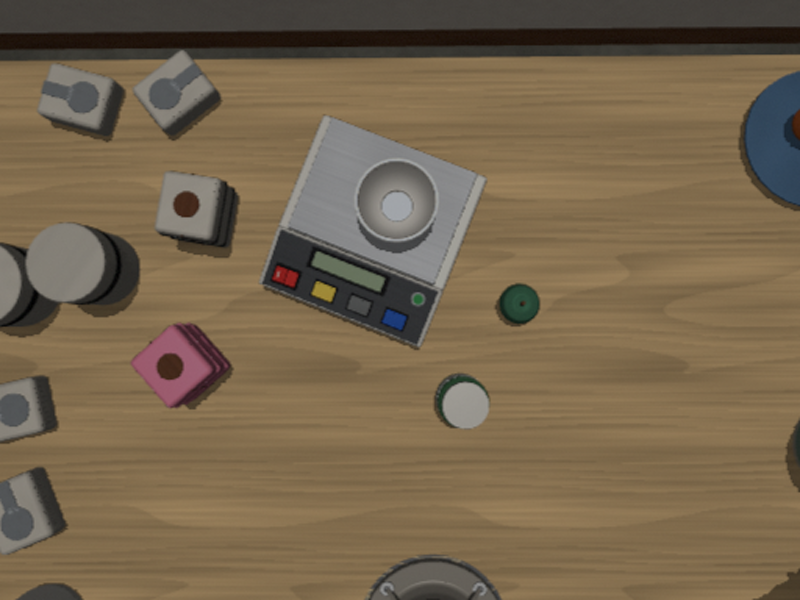

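View pics/side0.png

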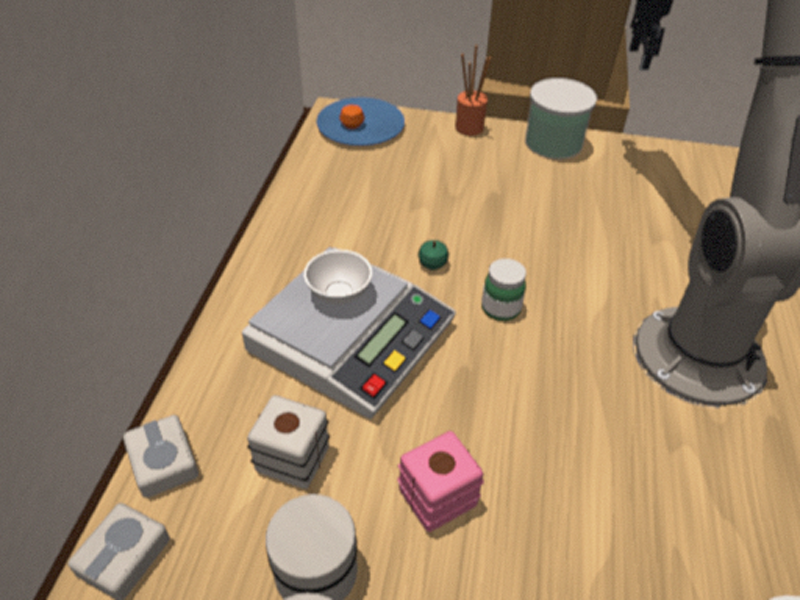

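The top view shows the scale with its front towards the robot: red (285,276), yellow (323,292), grey (359,306) and blue (395,320). In the side view red is at (374,386), yellow (395,361) and blue (430,319). The mould, jar and apple are all clear of the panel.

```bash
cat > h.py <<'E'
import numpy as np,cv2
from scipy.optimize import least_squares
from scipy.spatial.transform import Rotation as R
a=np.radians(12)
def keypt(y,h): # scale frame
    return np.array([-.145+.029*np.cos(a)-h*np.sin(a),y,.040+.029*np.sin(a)+h*np.cos(a)])
def world(p,s): return np.array([*(s[:2]+R.from_euler('z',s[2]).as_matrix()[:2,:2]@p[:2]),p[2]])
def proj(c,P):
    M=np.linalg.inv(c["world_from_camera"]);q=M[:3,:3]@P+M[:3,3]
    f=192/np.tan(np.radians(float(c["vertical_fov"]))/2)
    return np.array([c["cx"]+f*q[0]/q[2],c["cy"]+f*q[1]/q[2]])
def goal(s,y,h):
    "TCP target and rotation: tool z=-normal, tool x=+scale y"
    Z=R.from_euler('z',s[2]).as_matrix()
    n=Z@[-np.sin(a),0,np.cos(a)];sy=Z@[0,1,0]
    return world(keypt(y,h),s),np.column_stack([sy,np.cross(-n,sy),-n])
def delta(s,y,h,o):
    "shift (mm) and rotvec (deg) in present tool axes"
    w=o["tool_rot"];T=R.from_quat([w[1],w[2],w[3],w[0]]).as_matrix();P,G=goal(s,y,h)
    return np.round(T.T@(P-o["eef_pos"])*1e3,1),np.round(R.from_matrix(T.T@G).as_rotvec(degrees=True),1)
E
python3 - <<'E'
from h import *
from station import bot
C={n:np.load(n+"0.npz") for n in("top","side")}
seed={"top":[(285,276),(323,292),(395,320)],"side":[(374,386),(395,361),(430,319)]}
hs=[((0,10),),((20,35),),((105,125),)]
obs=[]
for n,c in C.items():
    hsv=cv2.cvtColor(c["pixels"],cv2.COLOR_RGB2HSV).astype(int)
    for k,(u,v) in enumerate(seed[n]):
        u,v=u*.64,v*.64;H=hsv[...,0]
        m=((abs(H-[0,27,115][k])<12)|((k==0)&(H>168)))&(hsv[...,1]>130)&(hsv[...,2]>60)
        yy,xx=np.nonzero(m);g=np.hypot(xx-u,yy-v)<18
        obs.append((n,k,np.array([xx[g].mean(),yy[g].mean()])));print(n,k,g.sum(),obs[-1][2].round(1))
Y=[.1,.035,-.085];Hh=[.005,.005,.005]
f=lambda s:np.concatenate([proj(C[n],world(keypt(Y[k],Hh[k]),s))-p for n,k,p in obs])
r=least_squares(f,[.6,.1,-.4]);s=r.x;print(s,r.fun.reshape(-1,2).round(2));np.save("s.npy",s)
o=bot.get_obs()
for y,h in((.116,.06),(.035,.05)):print(goal(s,y,h)[0].round(3),delta(s,y,h,o))
for n in C:
    im=np.ascontiguousarray(cv2.resize(C[n]["pixels"][:,:,::-1],(1024,768)))
    for y,h in((.114,.009),(.1,.004),(.035,.006),(-.085,.006)):cv2.circle(im,tuple((proj(C[n],world(keypt(y,h),s))*2+.5).astype(int)),2,(255,255,255),-1)
    for p in((-.145,.14,.04),(-.145,-.14,.04),(.145,-.14,.07)):cv2.circle(im,tuple((proj(C[n],world(np.array(p),s))*2).astype(int)),2,(255,0,255),-1)
    cv2.imwrite(f"pics/chk_{n}.png",im[120:520,300:660] if n=="top" else im[280:560,280:640])
E
python3 -c "
import cv2,numpy as np
a=cv2.imread('pics/chk_top.png');b=cv2.imread('pics/chk_side.png');b=cv2.copyMakeBorder(b,0,120,0,0,0);cv2.imwrite('pics/chk.png',np.hstack([a,b]))"
```

```text
top 0 146 [182.4 176.6]
top 1 148 [206.7 186.2]
top 2 138 [251.9 204.1]
side 0 137 [238.8 246.1]
side 1 114 [252.1 230.4]
side 2 87 [274.8 203.8]
[ 0.64613283  0.09610736 -0.37970036] [[-0.62  0.09]
 [-0.58  0.14]
 [-0.56  0.15]
 [-0.01 -0.87]
 [ 0.07 -0.84]
 [-0.08 -0.91]]
[0.569 0.252 0.105] (array([ 610.9, -793.3,  126.9]), array([-11.1,   5.8, -55.2]))
[0.541 0.176 0.095] (array([ 566.7, -725.4,  136.6]), array([-11.1,   5.8, -55.2]))
```

View pics/chk.png

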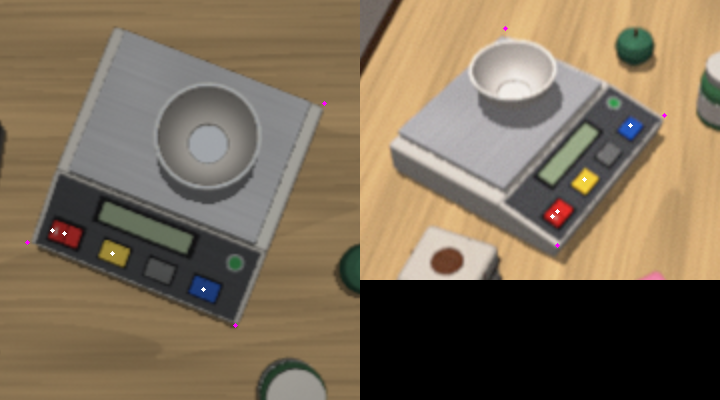

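Emit:
jog_arm(
  rows=[
    {"fingers": 0, "x": 36, "y": -26},
    {"fingers": 0, "x": 36, "y": -26},
    {"fingers": 0, "x": 36, "y": -26},
    {"fingers": 0, "x": 36, "y": -26},
    {"fingers": 0, "x": 36, "y": -26},
    {"fingers": 0, "x": 36, "y": -26},
    {"fingers": 0, "x": 36, "y": -26},
    {"fingers": 0, "x": 36, "y": -26},
  ],
)

```text
invalid input
```

Emit:
jog_arm(
  rows=[
    {"fingers": 0, "x": 20, "y": -36},
    {"fingers": 0, "x": 20, "y": -36},
    {"fingers": 0, "x": 20, "y": -36},
    {"fingers": 0, "x": 20, "y": -36},
    {"fingers": 0, "x": 20, "y": -36},
    {"fingers": 0, "x": 20, "y": -36},
    {"fingers": 0, "x": 20, "y": -36},
    {"fingers": 0, "x": 20, "y": -36},
  ],
)

```text
invalid input
```

Emit:
jog_arm(
  rows=[
    {"fingers": 0, "x": 20, "y": -36},
    {"fingers": 0, "x": 20, "y": -36},
    {"fingers": 0, "x": 20, "y": -36},
    {"fingers": 0, "x": 20, "y": -36},
    {"fingers": 0, "x": 20, "y": -36},
    {"fingers": 0, "x": 20, "y": -36},
    {"fingers": 0, "x": 20, "y": -36},
    {"fingers": 0, "x": 20, "y": -36},
  ],
)

```text
invalid input
```

```bash
cat > d.py <<'E'
from h import *
from station import bot
import sys
s=np.load("s.npy");o=bot.get_obs();print(o["t"],o["eef_pos"].round(4),o["q"].round(2),o["contact_force"].round(1),o["gripper_width"])
for i in range(1,len(sys.argv),2):
    y,h=map(float,sys.argv[i:i+2]);print(y,h,*delta(s,y/1e3,h/1e3,o))
E
python3 d.py 116 60
```

```text
0.1 [ 0.1497 -0.6576  0.2304] [ 1.24  0.48  0.02  1.56 -0.01  1.11 -0.08] [ 0.2  0.5 -0.3] 0.9999635886787356
116.0 60.0 [ 610.9 -793.3  126.9] [-11.1   5.8 -55.2]
```

Emit:
jog_arm(
  rows=[
    {"fingers": 0, "x": 36, "y": -26, "z": 0, "ax": 0, "ay": 0, "az": 0},
    {"fingers": 0, "x": 36, "y": -26, "z": 0, "ax": 0, "ay": 0, "az": 0},
    {"fingers": 0, "x": 36, "y": -26, "z": 0, "ax": 0, "ay": 0, "az": 0},
    {"fingers": 0, "x": 36, "y": -26, "z": 0, "ax": 0, "ay": 0, "az": 0},
    {"fingers": 0, "x": 36, "y": -26, "z": 0, "ax": 0, "ay": 0, "az": 0},
    {"fingers": 0, "x": 36, "y": -26, "z": 0, "ax": 0, "ay": 0, "az": 0},
    {"fingers": 0, "x": 36, "y": -26, "z": 0, "ax": 0, "ay": 0, "az": 0},
    {"fingers": 0, "x": 36, "y": -26, "z": 0, "ax": 0, "ay": 0, "az": 0},
  ],
)

```text
t: 0.9
eef_pos: [0.3852, -0.3898, 0.2311]
tool_rot: [-0.0, 0.994, 0.112, -0.0]
contact_force: [0.3, -0.6, 0.0]
gripper_width: 0.003
grasp_force: 0.0
```

Emit:
jog_arm(
  rows=[
    {"fingers": 0, "x": 20, "y": -36, "z": 0, "ax": 0, "ay": 0, "az": 0},
    {"fingers": 0, "x": 20, "y": -36, "z": 0, "ax": 0, "ay": 0, "az": 0},
    {"fingers": 0, "x": 20, "y": -36, "z": 0, "ax": 0, "ay": 0, "az": 0},
    {"fingers": 0, "x": 20, "y": -36, "z": 0, "ax": 0, "ay": 0, "az": 0},
    {"fingers": 0, "x": 20, "y": -36, "z": 0, "ax": 0, "ay": 0, "az": 0},
    {"fingers": 0, "x": 20, "y": -36, "z": 0, "ax": 0, "ay": 0, "az": 0},
    {"fingers": 0, "x": 20, "y": -36, "z": 0, "ax": 0, "ay": 0, "az": 0},
    {"fingers": 0, "x": 20, "y": -36, "z": 0, "ax": 0, "ay": 0, "az": 0},
  ],
)

```text
t: 1.7
eef_pos: [0.4765, -0.0736, 0.2312]
tool_rot: [0.0, 0.994, 0.112, -0.0]
contact_force: [0.3, 0.1, 0.8]
gripper_width: 0.002
grasp_force: 0.0
```

Emit:
jog_arm(
  rows=[
    {"fingers": 0, "x": 20, "y": -36, "z": 0, "ax": 0, "ay": 0, "az": 0},
    {"fingers": 0, "x": 20, "y": -36, "z": 0, "ax": 0, "ay": 0, "az": 0},
    {"fingers": 0, "x": 20, "y": -36, "z": 0, "ax": 0, "ay": 0, "az": 0},
    {"fingers": 0, "x": 20, "y": -36, "z": 0, "ax": 0, "ay": 0, "az": 0},
    {"fingers": 0, "x": 20, "y": -36, "z": 0, "ax": 0, "ay": 0, "az": 0},
    {"fingers": 0, "x": 20, "y": -36, "z": 0, "ax": 0, "ay": 0, "az": 0},
    {"fingers": 0, "x": 20, "y": -36, "z": 0, "ax": 0, "ay": 0, "az": 0},
    {"fingers": 0, "x": 20, "y": -36, "z": 0, "ax": 0, "ay": 0, "az": 0},
  ],
)

```text
t: 2.5
eef_pos: [0.5688, 0.2425, 0.2308]
tool_rot: [0.0, 0.994, 0.112, -0.0]
contact_force: [0.1, -0.2, 0.6]
gripper_width: 0.001
grasp_force: 0.0
```

Emit:
jog_arm(
  rows=[
    {"fingers": 0, "x": 0, "y": 0, "z": 0, "ax": 0, "ay": 0, "az": -8},
    {"fingers": 0, "x": 0, "y": 0, "z": 0, "ax": 0, "ay": 0, "az": -8},
    {"fingers": 0, "x": 0, "y": 0, "z": 0, "ax": 0, "ay": 0, "az": -8},
    {"fingers": 0, "x": 0, "y": 0, "z": 0, "ax": 0, "ay": 0, "az": -8},
    {"fingers": 0, "x": 0, "y": 0, "z": 0, "ax": 0, "ay": 0, "az": -8},
    {"fingers": 0, "x": 0, "y": 0, "z": 0, "ax": 0, "ay": 0, "az": -8},
    {"fingers": 0, "x": 0, "y": 0, "z": 0, "ax": 0, "ay": 0, "az": -7},
    {"fingers": 0, "x": 0, "y": 0, "z": 0, "ax": 0, "ay": 0, "az": 0},
  ],
)

```text
t: 3.3
eef_pos: [0.5685, 0.2408, 0.2307]
tool_rot: [-0.0, 0.83, 0.558, -0.0]
contact_force: [-0.3, -0.2, 1.4]
gripper_width: -0.0
grasp_force: 0.0
```

```bash
python3 d.py 116 60
```

```text
3.3 [0.5685 0.2408 0.2307] [-0.01  0.46 -0.67  1.66  0.31  1.12 -1.15] [-0.3 -0.2  1.4] -0.00015104923724219661
116.0 60.0 [ 10.4  -3.3 126. ] [-12.1   0.1  -0.4]
```

Emit:
jog_arm(
  rows=[
    {"fingers": 0, "x": 10, "y": 0, "z": 20, "ax": 0, "ay": 0, "az": 0},
    {"fingers": 0, "x": 0, "y": -3, "z": 25, "ax": 0, "ay": 0, "az": 0},
    {"fingers": 0, "x": 0, "y": 0, "z": 25, "ax": 0, "ay": 0, "az": 0},
    {"fingers": 0, "x": 0, "y": 0, "z": 25, "ax": 0, "ay": 0, "az": 0},
    {"fingers": 0, "x": 0, "y": 0, "z": 25, "ax": -4, "ay": 0, "az": 0},
    {"fingers": 0, "x": 0, "y": 0, "z": 5, "ax": -4, "ay": 0, "az": 0},
    {"fingers": 0, "x": 0, "y": 0, "z": 0, "ax": -4, "ay": 0, "az": 0},
    {"fingers": 0, "x": 0, "y": 0, "z": 0, "ax": 0, "ay": 0, "az": 0},
  ],
)

```text
t: 4.1
eef_pos: [0.5676, 0.253, 0.1058]
tool_rot: [0.087, 0.825, 0.556, 0.058]
contact_force: [0.2, -0.7, 0.6]
gripper_width: -0.003
grasp_force: 0.0
```

```bash
python3 d.py 116 20 116 4.5
python3 - <<'E'
from h import *
from station import bot
c=bot.read_camera("top");d=bot.read_camera("side");s=np.load("s.npy")
P=bot.get_obs()["eef_pos"];ims=[]
for k in(c,d):
    im=np.ascontiguousarray(cv2.resize(k["pixels"][:,:,::-1],(2048,1536),interpolation=cv2.INTER_CUBIC))
    u=(proj(k,P)*4+2).astype(int);cv2.circle(im,tuple(u),3,(255,255,0),-1);ims.append(im[u[1]-200:u[1]+200,u[0]-200:u[0]+200])
cv2.imwrite("pics/a1.png",np.hstack(ims))
E
```

```text
4.1 [0.5676 0.253  0.1058] [-0.23  0.53 -0.5   1.88  0.62  0.78 -1.49] [ 0.2 -0.7  0.6] -0.0030462854876588327
116.0 20.0 [-0.5  1.8 41.4] [-0.   0.1 -0.3]
116.0 4.5 [-0.4  1.8 56.9] [-0.   0.1 -0.3]
```

View pics/a1.png

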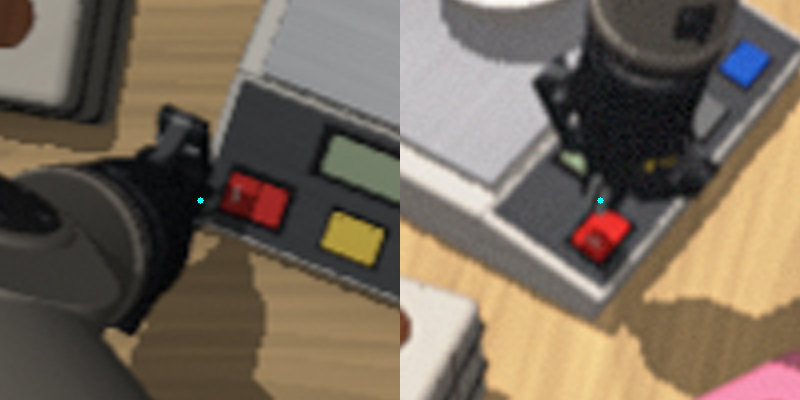

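The close crops show the fingertips matching the TCP mark at (200,200) and (600,200), above the outer half of the rocker. The pan and mould are clear, so I'm descending.

Emit:
jog_arm(
  rows=[
    {"fingers": 0, "x": 0, "y": 2, "z": 12, "ax": 0, "ay": 0, "az": 0},
    {"fingers": 0, "x": 0, "y": 0, "z": 12, "ax": 0, "ay": 0, "az": 0},
    {"fingers": 0, "x": 0, "y": 0, "z": 12, "ax": 0, "ay": 0, "az": 0},
    {"fingers": 0, "x": 0, "y": 0, "z": 6, "ax": 0, "ay": 0, "az": 0},
    {"fingers": 0, "x": 0, "y": 0, "z": 4, "ax": 0, "ay": 0, "az": 0},
    {"fingers": 0, "x": 0, "y": 0, "z": 2, "ax": 0, "ay": 0, "az": 0},
    {"fingers": 0, "x": 0, "y": 0, "z": 2, "ax": 0, "ay": 0, "az": 0},
    {"fingers": 0, "x": 0, "y": 0, "z": 0, "ax": 0, "ay": 0, "az": 0},
  ],
)

```text
t: 5.0
eef_pos: [0.5815, 0.2469, 0.0579]
tool_rot: [0.087, 0.825, 0.555, 0.058]
contact_force: [0.3, 0.1, 0.7]
gripper_width: -0.0
grasp_force: 0.0
```

```bash
python3 d.py 116 4.5
```

```text
5.0 [0.5815 0.2469 0.0579] [-0.24  0.6  -0.46  1.88  0.69  0.71 -1.54] [0.3 0.1 0.7] -0.00047837275747441795
116.0 4.5 [-0.1 -3.1  7. ] [ 0.   0.1 -0.4]
```

Emit:
jog_arm(
  rows=[
    {"fingers": 0, "x": 0, "y": -3, "z": 0, "ax": 0, "ay": 0, "az": 0},
    {"fingers": 0, "x": 0, "y": 0, "z": 1, "ax": 0, "ay": 0, "az": 0},
    {"fingers": 0, "x": 0, "y": 0, "z": 1, "ax": 0, "ay": 0, "az": 0},
    {"fingers": 0, "x": 0, "y": 0, "z": 1, "ax": 0, "ay": 0, "az": 0},
    {"fingers": 0, "x": 0, "y": 0, "z": 1, "ax": 0, "ay": 0, "az": 0},
    {"fingers": 0, "x": 0, "y": 0, "z": 1, "ax": 0, "ay": 0, "az": 0},
    {"fingers": 0, "x": 0, "y": 0, "z": 0, "ax": 0, "ay": 0, "az": 0},
    {"fingers": 0, "x": 0, "y": 0, "z": 0, "ax": 0, "ay": 0, "az": 0},
  ],
)

```text
t: 5.8
eef_pos: [0.5798, 0.2475, 0.0523]
tool_rot: [0.087, 0.825, 0.555, 0.058]
contact_force: [-0.2, 1.2, 0.4]
gripper_width: -0.002
grasp_force: 0.6
```

```bash
python3 d.py 116 4.5
```

```text
5.8 [0.5798 0.2475 0.0523] [-0.25  0.61 -0.45  1.89  0.7   0.7  -1.55] [-0.2  1.2  0.4] -0.001762078932119319
116.0 4.5 [ 0.  -0.3  1.9] [ 0.   0.1 -0.4]
```

Emit:
jog_arm(
  rows=[
    {"fingers": 0, "x": 0, "y": 0, "z": 0.5, "ax": 0, "ay": 0, "az": 0},
    {"fingers": 0, "x": 0, "y": 0, "z": 0.5, "ax": 0, "ay": 0, "az": 0},
    {"fingers": 0, "x": 0, "y": 0, "z": 0.5, "ax": 0, "ay": 0, "az": 0},
    {"fingers": 0, "x": 0, "y": 0, "z": 0.5, "ax": 0, "ay": 0, "az": 0},
    {"fingers": 0, "x": 0, "y": 0, "z": 0.5, "ax": 0, "ay": 0, "az": 0},
    {"fingers": 0, "x": 0, "y": 0, "z": 0, "ax": 0, "ay": 0, "az": 0},
    {"fingers": 0, "x": 0, "y": 0, "z": 0, "ax": 0, "ay": 0, "az": 0},
    {"fingers": 0, "x": 0, "y": 0, "z": 0, "ax": 0, "ay": 0, "az": 0},
  ],
)

```text
t: 6.6
eef_pos: [0.5802, 0.2474, 0.0507]
tool_rot: [0.087, 0.825, 0.555, 0.058]
contact_force: [-3.3, 0.2, 9.9]
gripper_width: -0.001
grasp_force: 4.7
```

```bash
python3 d.py 116 4.5
```

```text
6.6 [0.5802 0.2474 0.0507] [-0.25  0.61 -0.45  1.89  0.7   0.7  -1.55] [-3.3  0.2  9.9] -0.001364085964794497
116.0 4.5 [-0.1 -0.3  0.2] [ 0.   0.1 -0.4]
```

Emit:
jog_arm(
  rows=[
    {"fingers": 0, "x": 0, "y": 0, "z": 0.5, "ax": 0, "ay": 0, "az": 0},
    {"fingers": 0, "x": 0, "y": 0, "z": 0.5, "ax": 0, "ay": 0, "az": 0},
    {"fingers": 0, "x": 0, "y": 0, "z": 0, "ax": 0, "ay": 0, "az": 0},
    {"fingers": 0, "x": 0, "y": 0, "z": 0, "ax": 0, "ay": 0, "az": 0},
    {"fingers": 0, "x": 0, "y": 0, "z": 0, "ax": 0, "ay": 0, "az": 0},
    {"fingers": 0, "x": 0, "y": 0, "z": 0, "ax": 0, "ay": 0, "az": 0},
    {"fingers": 0, "x": 0, "y": 0, "z": 0, "ax": 0, "ay": 0, "az": 0},
    {"fingers": 0, "x": 0, "y": 0, "z": 0, "ax": 0, "ay": 0, "az": 0},
  ],
)

```text
t: 7.4
eef_pos: [0.5803, 0.2475, 0.0506]
tool_rot: [0.087, 0.825, 0.555, 0.059]
contact_force: [-7.1, -2.0, 16.6]
gripper_width: 0.0
grasp_force: 8.8
```

```bash
python3 d.py 116 4.5
```

```text
7.4 [0.5803 0.2475 0.0506] [-0.25  0.61 -0.45  1.89  0.7   0.7  -1.55] [-7.1 -2.  16.6] 7.710736238058824e-05
116.0 4.5 [-0.1 -0.3  0.1] [ 0.1  0.1 -0.4]
```

Emit:
jog_arm(
  rows=[
    {"fingers": 0, "x": 0, "y": 0, "z": -5, "ax": 0, "ay": 0, "az": 0},
    {"fingers": 0, "x": 0, "y": 0, "z": -15, "ax": 0, "ay": 0, "az": 0},
    {"fingers": 0, "x": 0, "y": 0, "z": -20, "ax": 0, "ay": 0, "az": 0},
    {"fingers": 0, "x": -20, "y": 0, "z": 0, "ax": 0, "ay": 0, "az": 0},
    {"fingers": 0, "x": -20, "y": 0, "z": 0, "ax": 0, "ay": 0, "az": 0},
    {"fingers": 0, "x": -20, "y": 0, "z": 0, "ax": 0, "ay": 0, "az": 0},
    {"fingers": 0, "x": -20, "y": 0, "z": 0, "ax": 0, "ay": 0, "az": 0},
    {"fingers": 0, "x": 0, "y": 0, "z": 0, "ax": 0, "ay": 0, "az": 0},
  ],
)

```text
t: 8.2
eef_pos: [0.5417, 0.173, 0.0889]
tool_rot: [0.088, 0.826, 0.554, 0.057]
contact_force: [0.2, 0.9, 0.3]
gripper_width: 0.002
grasp_force: 0.0
```

```bash
python3 d.py 35 6
cat > snap.py <<'E'
from h import *
from station import bot
import sys
s=np.load("s.npy");ims=[]
for n in("top","side"):
    k=bot.read_camera(n);im=cv2.resize(k["pixels"][:,:,::-1],(2560,1920),interpolation=cv2.INTER_CUBIC)
    u=(proj(k,world(keypt(float(sys.argv[2])/1e3,.005),s))*5+2).astype(int);ims.append(im[u[1]-200:u[1]+200,u[0]-200:u[0]+200])
cv2.imwrite(sys.argv[1],np.hstack(ims))
E
python3 snap.py pics/a2.png 90
```

```text
8.2 [0.5417 0.173  0.0889] [-0.12  0.47 -0.49  2.02  0.65  0.67 -1.45] [0.2 0.9 0.3] 0.0024002094222521433
35.0 6.0 [ 2.4 -0.3 37.8] [ 0.   0.3 -0.6]
```

View pics/a2.png

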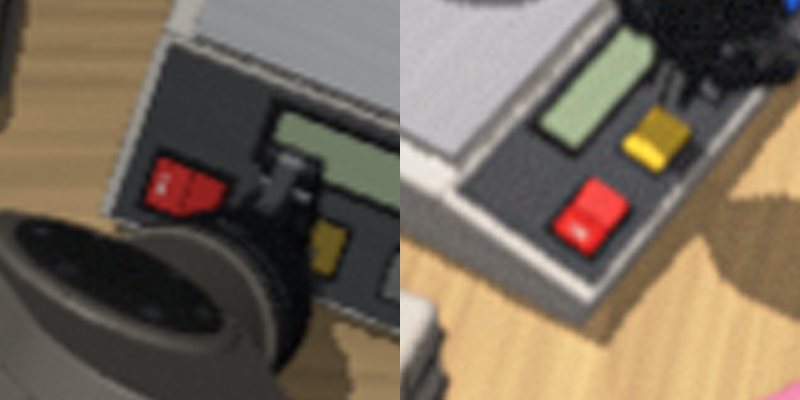

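The rocker now shows its marked outer end flat and its inner end raised, around (590,215) in the side crop. It met a hard stop at 4.6 mm off the panel under 16 N, so it is on. The fingertips are above the yellow key, which is next.

Emit:
jog_arm(
  rows=[
    {"fingers": 0, "x": 2, "y": 0, "z": 12, "ax": 0, "ay": 0, "az": 0},
    {"fingers": 0, "x": 0, "y": 0, "z": 12, "ax": 0, "ay": 0, "az": 0},
    {"fingers": 0, "x": 0, "y": 0, "z": 8, "ax": 0, "ay": 0, "az": 0},
    {"fingers": 0, "x": 0, "y": 0, "z": 4, "ax": 0, "ay": 0, "az": 0},
    {"fingers": 0, "x": 0, "y": 0, "z": 2, "ax": 0, "ay": 0, "az": 0},
    {"fingers": 0, "x": 0, "y": 0, "z": 1, "ax": 0, "ay": 0, "az": 0},
    {"fingers": 0, "x": 0, "y": 0, "z": 1, "ax": 0, "ay": 0, "az": 0},
    {"fingers": 0, "x": 0, "y": 0, "z": 0, "ax": 0, "ay": 0, "az": 0},
  ],
)

```text
t: 9.1
eef_pos: [0.5508, 0.1753, 0.0491]
tool_rot: [0.087, 0.825, 0.555, 0.058]
contact_force: [-2.1, 1.2, 3.1]
gripper_width: -0.002
grasp_force: 1.5
```

```bash
python3 d.py 35 2
```

```text
9.1 [0.5508 0.1753 0.0491] [-0.16  0.54 -0.44  2.03  0.72  0.61 -1.51] [-2.1  1.2  3.1] -0.0016606038191224418
35.0 2.0 [-3.2  0.6  1.2] [ 0.   0.1 -0.4]
```

Emit:
jog_arm(
  rows=[
    {"fingers": 0, "x": 0, "y": 0, "z": 0.7, "ax": 0, "ay": 0, "az": 0},
    {"fingers": 0, "x": 0, "y": 0, "z": 0.7, "ax": 0, "ay": 0, "az": 0},
    {"fingers": 0, "x": 0, "y": 0, "z": 0.6, "ax": 0, "ay": 0, "az": 0},
    {"fingers": 0, "x": 0, "y": 0, "z": 0.5, "ax": 0, "ay": 0, "az": 0},
    {"fingers": 0, "x": 0, "y": 0, "z": 0, "ax": 0, "ay": 0, "az": 0},
    {"fingers": 0, "x": 0, "y": 0, "z": 0, "ax": 0, "ay": 0, "az": 0},
    {"fingers": 0, "x": 0, "y": 0, "z": 0, "ax": 0, "ay": 0, "az": 0},
    {"fingers": 0, "x": 0, "y": 0, "z": 0, "ax": 0, "ay": 0, "az": 0},
  ],
)

```text
t: 9.9
eef_pos: [0.5512, 0.1752, 0.0478]
tool_rot: [0.087, 0.825, 0.555, 0.059]
contact_force: [-9.0, -1.7, 17.4]
gripper_width: -0.001
grasp_force: 9.4
```

```bash
python3 d.py 35 2
```

```text
9.9 [0.5512 0.1752 0.0478] [-0.16  0.54 -0.44  2.03  0.72  0.61 -1.51] [-9.  -1.7 17.4] -0.0010063688682457167
35.0 2.0 [-3.3  0.5 -0.1] [ 0.1  0.1 -0.4]
```

The yellow key bottomed out 2 mm off the panel at 17–19 N. I'm retreating and moving across to blue, well above the grey key.

Emit:
jog_arm(
  rows=[
    {"fingers": 0, "x": 0, "y": 0, "z": -10, "ax": 0, "ay": 0, "az": 0},
    {"fingers": 0, "x": 0, "y": 0, "z": -20, "ax": 0, "ay": 0, "az": 0},
    {"fingers": 0, "x": 0, "y": 0, "z": -15, "ax": 0, "ay": 0, "az": 0},
    {"fingers": 0, "x": -30, "y": 0, "z": 0, "ax": 0, "ay": 0, "az": 0},
    {"fingers": 0, "x": -40, "y": 0, "z": 0, "ax": 0, "ay": 0, "az": 0},
    {"fingers": 0, "x": -40, "y": 0, "z": 0, "ax": 0, "ay": 0, "az": 0},
    {"fingers": 0, "x": -13, "y": 0, "z": 0, "ax": 0, "ay": 0, "az": 0},
    {"fingers": 0, "x": 0, "y": 0, "z": 0, "ax": 0, "ay": 0, "az": 0},
  ],
)

```text
t: 10.7
eef_pos: [0.4959, 0.062, 0.0907]
tool_rot: [0.087, 0.826, 0.553, 0.058]
contact_force: [0.7, 0.0, 0.4]
gripper_width: -0.001
grasp_force: 0.0
```

```bash
python3 d.py -85 6;python3 snap.py pics/a3.png 35
```

```text
10.7 [0.4959 0.062  0.0907] [ 0.08  0.36 -0.49  2.19  0.62  0.56 -1.28] [0.7 0.  0.4] -0.0012110448828661197
-85.0 6.0 [ 2.5  0.7 39.9] [ 0.   0.2 -0.6]
```

View pics/a3.png

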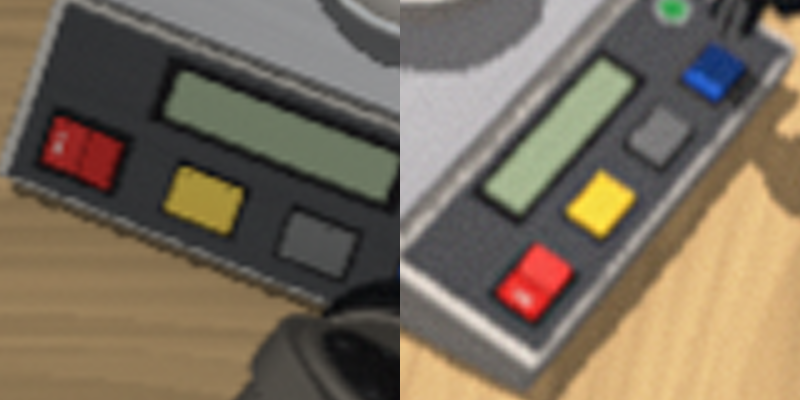

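The rocker is on (lit face outer, inner end raised) and the yellow key is back up at (600,205) in the side crop. Grey is untouched and the fingertips are over blue.

Emit:
jog_arm(
  rows=[
    {"fingers": 0, "x": 0, "y": 0, "z": 12, "ax": 0, "ay": 0, "az": 0},
    {"fingers": 0, "x": 0, "y": 0, "z": 12, "ax": 0, "ay": 0, "az": 0},
    {"fingers": 0, "x": 0, "y": 0, "z": 8, "ax": 0, "ay": 0, "az": 0},
    {"fingers": 0, "x": 0, "y": 0, "z": 4, "ax": 0, "ay": 0, "az": 0},
    {"fingers": 0, "x": 0, "y": 0, "z": 2, "ax": 0, "ay": 0, "az": 0},
    {"fingers": 0, "x": 0, "y": 0, "z": 0, "ax": 0, "ay": 0, "az": 0},
    {"fingers": 0, "x": 0, "y": 0, "z": 0, "ax": 0, "ay": 0, "az": 0},
    {"fingers": 0, "x": 0, "y": 0, "z": 0, "ax": 0, "ay": 0, "az": 0},
  ],
)

```text
t: 11.6
eef_pos: [0.5038, 0.0615, 0.0537]
tool_rot: [0.087, 0.825, 0.555, 0.059]
contact_force: [-0.2, -0.1, -0.5]
gripper_width: 0.003
grasp_force: 0.0
```

```bash
python3 d.py -85 2
```

```text
11.6 [0.5038 0.0615 0.0537] [ 0.03  0.44 -0.43  2.2   0.72  0.49 -1.38] [-0.2 -0.1 -0.5] 0.0025654946849398693
-85.0 2.0 [-0.1  1.1  6. ] [ 0.   0.1 -0.4]
```

Emit:
jog_arm(
  rows=[
    {"fingers": 0, "x": 0, "y": 1, "z": 2, "ax": 0, "ay": 0, "az": 0},
    {"fingers": 0, "x": 0, "y": 0, "z": 1.5, "ax": 0, "ay": 0, "az": 0},
    {"fingers": 0, "x": 0, "y": 0, "z": 1.5, "ax": 0, "ay": 0, "az": 0},
    {"fingers": 0, "x": 0, "y": 0, "z": 1, "ax": 0, "ay": 0, "az": 0},
    {"fingers": 0, "x": 0, "y": 0, "z": 0.7, "ax": 0, "ay": 0, "az": 0},
    {"fingers": 0, "x": 0, "y": 0, "z": 0.7, "ax": 0, "ay": 0, "az": 0},
    {"fingers": 0, "x": 0, "y": 0, "z": 0, "ax": 0, "ay": 0, "az": 0},
    {"fingers": 0, "x": 0, "y": 0, "z": 0, "ax": 0, "ay": 0, "az": 0},
  ],
)

```text
t: 12.4
eef_pos: [0.5061, 0.0606, 0.0478]
tool_rot: [0.088, 0.825, 0.555, 0.059]
contact_force: [-9.5, -0.6, 25.1]
gripper_width: -0.001
grasp_force: 13.1
```

```bash
python3 d.py -85 2
```

```text
12.4 [0.5061 0.0606 0.0478] [ 0.02  0.45 -0.41  2.2   0.74  0.48 -1.39] [-9.5 -0.6 25.1] -0.0007440995706922453
-85.0 2.0 [-0.1 -0.1 -0.2] [ 0.1  0.1 -0.4]
```

Emit:
jog_arm(
  rows=[
    {"fingers": 0, "x": 0, "y": 0, "z": 0, "ax": 0, "ay": 0, "az": 0},
    {"fingers": 0, "x": 0, "y": 0, "z": 0, "ax": 0, "ay": 0, "az": 0},
    {"fingers": 0, "x": 0, "y": 0, "z": 0, "ax": 0, "ay": 0, "az": 0},
    {"fingers": 0, "x": 0, "y": 0, "z": 0, "ax": 0, "ay": 0, "az": 0},
    {"fingers": 0, "x": 0, "y": 0, "z": 0, "ax": 0, "ay": 0, "az": 0},
    {"fingers": 0, "x": 0, "y": 0, "z": 0, "ax": 0, "ay": 0, "az": 0},
    {"fingers": 0, "x": 0, "y": 0, "z": 0, "ax": 0, "ay": 0, "az": 0},
    {"fingers": 0, "x": 0, "y": 0, "z": 0, "ax": 0, "ay": 0, "az": 0},
  ],
)

```text
t: 13.2
eef_pos: [0.5061, 0.0606, 0.0478]
tool_rot: [0.088, 0.825, 0.555, 0.059]
contact_force: [-10.2, 0.6, 24.3]
gripper_width: -0.002
grasp_force: 13.1
```

Emit:
jog_arm(
  rows=[
    {"fingers": 0, "x": 0, "y": 0, "z": 0, "ax": 0, "ay": 0, "az": 0},
    {"fingers": 0, "x": 0, "y": 0, "z": 0, "ax": 0, "ay": 0, "az": 0},
    {"fingers": 0, "x": 0, "y": 0, "z": 0, "ax": 0, "ay": 0, "az": 0},
    {"fingers": 0, "x": 0, "y": 0, "z": 0, "ax": 0, "ay": 0, "az": 0},
    {"fingers": 0, "x": 0, "y": 0, "z": 0, "ax": 0, "ay": 0, "az": 0},
    {"fingers": 0, "x": 0, "y": 0, "z": 0, "ax": 0, "ay": 0, "az": 0},
    {"fingers": 0, "x": 0, "y": 0, "z": 0, "ax": 0, "ay": 0, "az": 0},
    {"fingers": 0, "x": 0, "y": 0, "z": 0, "ax": 0, "ay": 0, "az": 0},
  ],
)

```text
t: 14.0
eef_pos: [0.5061, 0.0606, 0.0478]
tool_rot: [0.088, 0.825, 0.555, 0.059]
contact_force: [-10.5, -0.3, 24.0]
gripper_width: -0.001
grasp_force: 13.1
```

Emit:
jog_arm(
  rows=[
    {"fingers": 0, "x": 0, "y": 0, "z": 0, "ax": 0, "ay": 0, "az": 0},
    {"fingers": 0, "x": 0, "y": 0, "z": 0, "ax": 0, "ay": 0, "az": 0},
    {"fingers": 0, "x": 0, "y": 0, "z": 0, "ax": 0, "ay": 0, "az": 0},
    {"fingers": 0, "x": 0, "y": 0, "z": -10, "ax": 0, "ay": 0, "az": 0},
    {"fingers": 0, "x": 0, "y": 0, "z": -20, "ax": 0, "ay": 0, "az": 0},
    {"fingers": 0, "x": 0, "y": 0, "z": -30, "ax": 0, "ay": 0, "az": 0},
    {"fingers": 0, "x": 0, "y": 0, "z": -30, "ax": 0, "ay": 0, "az": 0},
    {"fingers": 0, "x": 0, "y": 0, "z": -10, "ax": 0, "ay": 0, "az": 0},
  ],
)

```text
t: 14.8
eef_pos: [0.4874, 0.069, 0.1464]
tool_rot: [0.087, 0.825, 0.555, 0.06]
contact_force: [0.5, 0.2, 0.5]
gripper_width: 0.0
grasp_force: 0.0
```

```bash
python3 d.py -85 2; python3 - <<'E'
from station import bot
import cv2
for n in("side","top"):cv2.imwrite(f"pics/f_{n}.png",bot.read_camera(n)["pixels"][:,:,::-1])
import numpy as np
a=[cv2.resize(cv2.imread(f"pics/f_{n}.png")[y:y+280,x:x+280],(400,400),interpolation=cv2.INTER_CUBIC) for n,x,y in(("side",120,90),("top",80,50))]
cv2.imwrite("pics/f.png",np.hstack(a))
E
```

```text
14.8 [0.4874 0.069  0.1464] [ 0.14  0.26 -0.57  2.17  0.48  0.66 -1.16] [0.5 0.2 0.5] 0.0002918662879882908
-85.0 2.0 [ -1.   -0.9 100.5] [ 0.2 -0.  -0.4]
```

View pics/f.png

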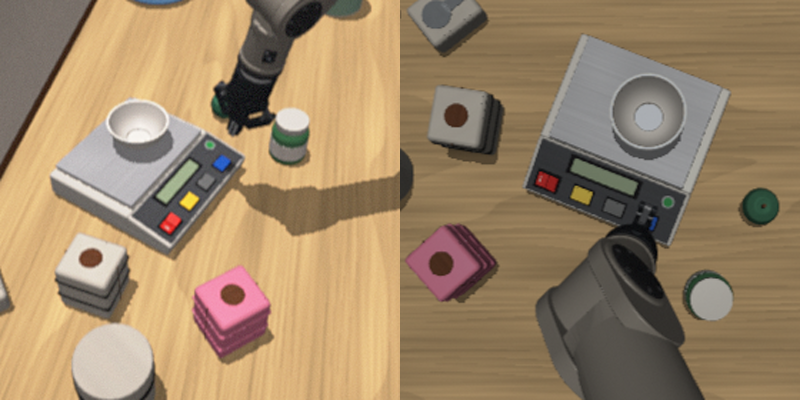

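The rocker is on (170,222 in the side view) and all three keys are up. The bowl, mould, jar and apple are where they were, and the gripper is clear of everything.

```bash
python3 -c "
from station import bot
print(bot.hand_in())"
```

```text
the job is handed in; nothing more can be done
None
```

The job is handed in at about 15 s: the rocker was pushed on, the yellow key pressed and released, and the blue tare key held down for just over two seconds and let go. The grey key, pan, bowl, mould, jar and apple look untouched in the pictures; no verdict came back.

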